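# Sweep the offcuts off the carving board into the scrap tray

## Robot

A 6-joint arm with a two-finger parallel gripper is mounted at the origin on the work surface. World frame = base frame: x ahead of the robot, y to its left, z up, the work surface at z = 0. Lengths are in m, angles in rad, forces in N, time in s.
With the tool pointing down it reaches from about 0.4 to 0.825 m from the base axis. Payload 7 kg.
Tool frame: the origin (TCP) lies midway between the tips of the shut fingers; the grasp point (between the pads) lies 19 mm behind it; z points along the fingers, y is the line along which they close (so a half turn about z gives the same grasp; the last joint's range is limited). The gripper opens to 88 mm and grips with 3 to 60 N. Pads are 19 mm wide; open, the fingers measure 130 mm over their backs; the gripper's body (78 mm by 193 mm) begins 47 mm behind the grasp point.
Start: joints at [-1.037, 0.359, 0.012, 0, -1.224, -0.288], TCP at [0.164, -0.655, 0.227] pointing down, gripper open.
Joint ranges: [-3.07, 3.07], [-1.43, 2.12], [-1.02, 1.25], [-3.03, 1.67], [-3.05, -0], [-3.03, 3.03]. Speed limits (rad/s): [2.39, 2.39, 3.01, 3.14, 3.14, 3.14].

## Interface

Orientations are given as a rotation vector (axis times angle).
In Python, from cell import arm gives the robot as it stands. The module is installed in compiled form; this text tells all that it offers.
- The arm moves only by the shell command python3 -m crank 'ROWS' [FORCE]. ROWS is JSON, a list of rows, each a list of 7 numbers: the turn, a rotation vector about the world's x, y, z scaled (see below), then the shift along the world's x, y, z scaled (see below), then the opening in per cent of the stroke, from 0 (shut) to 100 (fully open). A call has exactly 10 rows; each row shifts and turns the commanded pose from where the row before left it; what a row does not reach is not made up. The controller multiplies each number of a shift by 0.04 m and each number of a turn by 0.12 rad. A row lasts 1/12 s, in which the tool goes at most 41.7 mm and 7.16 degrees, less where a joint would pass 70% of its speed; a pose out of reach is approached as far as the arm can. A call with a number of a shift or a turn outside -1 to 1 is refused whole. A call with a gripper value outside its range is refused whole. The fingers move at their own pace and stop on an object; FORCE is the grip in N (left out, the last holds). Time passes only in rows, so rows that do not move let the fingers close, or fill a call up. It gives the time, the measured TCP pose, the force, the opening and the grip force at its end, in the units of the state.
- arm.observe(): the state, without advancing time (a new reading comes with each control period).
- arm.snapshot(name): name is "side" or "top" or "wrist"; returns the picture (480x640x3 uint8, blue, green, red); there is no depth.
- arm.camera_params(name): a dict with "mtx" (3x3 intrinsics, pixels), "dist" ([k1, k2, p1, p2, k3] as OpenCV has them; the pictures are not rectified), "position" and "rotation" of the camera in the world; the wrist camera has in their place "mount" (4x4, takes a point from camera to tool coordinates, whose origin is the TCP and whose axes are the flange's). Camera axes: x right, y down, z forward; pixel columns grow to the right and rows downward; lengths in m; the calibration is good to about 2 mm. A picture is of the moment at which its call begins: read the wrist's pose just before it. camera_params takes no time and is no camera call.
- arm.close_job(): hands the job in; it is judged then, once.
The state is a dict: "time": time; "q": joint angles; "joint_vel": joint speeds; "effort": joint torques, N m; "ee_pos": TCP position; "tcp_rot": TCP orientation; "contact_force": force on the tool from outside, world axes, zero at the start; "torque": the same for the moment, N m; "finger_gap": finger opening in m; "finger_force": force on a finger pad.
Only numpy, scipy, OpenCV 4.12 (cv2) and the standard library are available. Lean on these libraries where they do the work, as an engineer would, in place of code of your own. Each camera call takes 0.05 s, during which the arm holds its last target. There are 200 camera calls.

## Task

Clear the luthier's carving board: with the fingers, sweep the three loose wooden offcuts (a short stick, a round plug and a notched block) across the board and over its edge into the empty scrap tray beside it. Push them only, do not pick them up, and none may end up on the bench or in the divided hardware tray on the other side. Leave the little brass plane standing where it is on the board, and do not disturb the glue bottle or the brace lying on the bench.

Things in the scene. Friction and masses are not known exactly. Their poses are not given: they have to be found in the camera images.
- board: The carving board: a thick plain brown fibreboard slab fixed on the bench, 280 mm (its x) by 260 mm (its y) by 45 mm high; its flat top is 45 mm above the bench. Origin at the centre of its underside, on the bench; z up. Its position and yaw (within about 6 degrees) vary. The trays stand along its two long (+y and -y) edges; its edges lie 130 mm from its centre along y. There is no rim.
- scrap_tray: The empty, open, undivided plywood scrap tray, fixed on the bench, outside 280 mm (its x, parallel to the board's x) by 140 mm (its y) by 36 mm high, walls and floor 4 mm thick. It stands along the board's +y or -y edge (this varies) with a 4 mm gap, its rim 9 mm below the board's top. Origin at the centre of its underside, on the bench.
- parts_tray: The hardware tray: same size, height and material as the scrap tray but split into four compartments by three cross walls and filled with small metal and black hardware that is fixed in it and stays below its rim. It is fixed along the board's opposite edge. Origin at the centre of its underside.
- stick: Pale wooden offcut, a short rectangular stick 50 mm (its x) by 18 mm (its y) by 16 mm high, loose, lying flat on the board at any yaw, about 30 g. Origin at its middle, 8 mm above the board.
- plug: Pale wooden round plug, a disc 34 mm in diameter and 16 mm high, loose, lying flat on the board, about 30 g. Origin at its middle, 8 mm above the board.
- notched: Pale wooden block 40 mm (its x) by 30 mm (its y) by 16 mm high with a 20 by 15 mm notch cut out of its +x +y corner, so L-shaped from above; loose, lying flat on the board at any yaw, about 35 g. Origin at the middle of the 40 by 30 mm outline, 8 mm above the board.
- plane: Bystander: small brass finger plane, 24 mm (its x) by 52 mm (its y), 35 mm high, loose, 150 g, standing on the board with its length roughly along the board's y. Origin at the centre of its sole. The three offcuts and the plane stand in four lanes side by side along the board's x, about 66 mm apart (which is in which lane varies), each within about 50 mm of the board's middle along y, so each offcut has a free straight way to the tray along the board's y.
- glue: Bystander: white glue bottle 52 mm in diameter, 95 mm high, standing on the bench beyond the board. Origin at the centre of its underside.
- brace: Bystander: wooden brace blank 30 by 190 by 22 mm high lying on the bench beyond the board, its length roughly along y. Origin at the centre of its underside.

How it is judged:
At the end, for the whole second after the job is handed in: All three offcuts lie at rest inside the scrap tray (middle between its walls and below its rim, under 34 mm above the bench); the plane stands upright within 20 mm of where it was, the glue bottle upright and the brace within 30 mm of where they were (x of stick in the frame of scrap_tray between -0.138 and 0.138 m and y of stick in the frame of scrap_tray between -0.067 and 0.067 m and z of stick in the frame of scrap_tray between 0 and 0.034 m and linear speed of each of stick, plug, notched below 0.03 m/s and x of plug in the frame of scrap_tray between -0.138 and 0.138 m and y of plug in the frame of scrap_tray between -0.067 and 0.067 m and z of plug in the frame of scrap_tray between 0 and 0.034 m and x of notched in the frame of scrap_tray between -0.138 and 0.138 m and y of notched in the frame of scrap_tray between -0.067 and 0.067 m and z of notched in the frame of scrap_tray between 0 and 0.034 m and distance of plane from where it was at the start of the episode below 0.02 m and angle between each of plane, glue's own z axis and vertical below 0.3 rad and distance of each of glue, brace from where it was at the start of the episode below 0.03 m); the robot touches nothing.
It fails at once if the rectangular offcut is lifted or carried (its middle more than 27 mm above the board's top) (z of stick in the frame of board above 0.072 m).
It fails at once if the round plug is lifted or carried (its middle more than 27 mm above the board's top) (z of plug in the frame of board above 0.072 m).
It fails at once if the notched offcut is lifted or carried (its middle more than 27 mm above the board's top) (z of notched in the frame of board above 0.072 m).
It fails at once if the brace or the glue bottle is pushed more than 30 mm or the bottle is tipped (distance of any of brace, glue from where it was at the start of the episode above 0.03 m or angle between glue's own z axis and vertical above 0.3 rad).
It fails at once if the brass plane is pushed more than 20 mm or tipped (distance of plane from where it was at the start of the episode above 0.02 m or angle between plane's own z axis and vertical above 0.3 rad).
It also fails if it takes over 64 s, if anything falls off the work surface, if the arm or the gripper's body presses on something with over 40 N, if the wrist force passes 120 N, or if a joint passes its speed limit or range.

## Working session

There is one attempt and no reset: what is moved stays moved. The work goes in short steps, Python scripts to look and compute and a shell command to move; the robot and the scene stay as the last step left them, time stands still between calls to the robot, and variables do not carry over. Pictures are saved under pics/ and viewed, at most 10 in all, crops included, and the job is handed in when it is done.

```bash
mkdir -p pics
python3 - <<'E'
from cell import arm
import cv2
s=arm.observe();print({k:s[k] for k in('time','ee_pos','tcp_rot','finger_gap','q')})
for n in('top','side'):
    cv2.imwrite(f'pics/{n}0.png',arm.snapshot(n)); p=arm.camera_params(n); print(n,p)
E
```

```text
{'time': 0.0, 'ee_pos': array([ 0.16411095, -0.65422861,  0.22562481]), 'tcp_rot': array([ 3.84939350e-01, -3.11757285e+00, -2.59170292e-03]), 'finger_gap': 0.08719501029598636, 'q': array([-1.03688402e+00,  3.59381117e-01,  1.10617488e-02, -3.66141550e-04,
       -1.22412693e+00, -2.88083139e-01])}
top {'mtx': array([[503.48349678,   0.        , 314.87741696],
       [  0.        , 503.48349678, 236.24752518],
       [  0.        ,   0.        ,   1.        ]]), 'dist': array([-0.14672258,  0.        ,  0.        ,  0.        ,  0.        ]), 'position': array([0.51539862, 0.01076301, 0.75002665]), 'rotation': array([-2.12889513,  2.13878278, -0.12765125])}
side {'mtx': array([[552.43708727,   0.        , 311.8095216 ],
       [  0.        , 552.43708727, 243.48678259],
       [  0.        ,   0.        ,   1.        ]]), 'dist': array([0.05483293, 0.        , 0.        , 0.        , 0.        ]), 'position': array([0.37434185, 0.75076598, 0.60097986]), 'rotation': array([-0.42407121,  2.63767997, -1.36694856])}
```

View pics/top0.png

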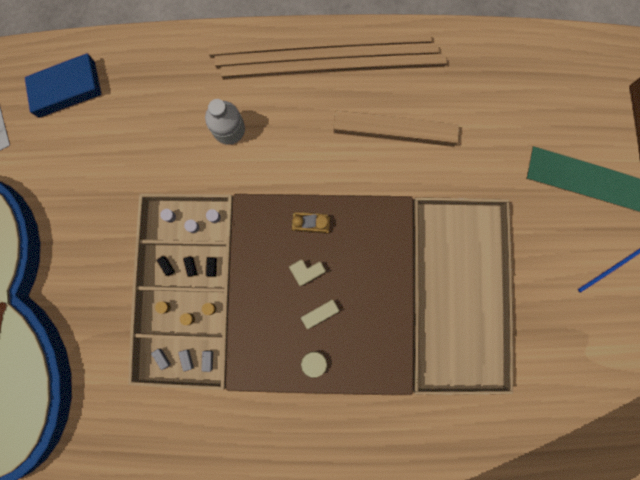

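The top view shows the board at about (228–414, 195–393). The scrap tray is to its right (418–510) and the hardware tray to its left. From top to bottom the lanes hold the plane (311,222), notched block (308,272), stick (320,314) and plug (314,365).

```bash
cat > h.py <<'E'
from cell import arm
import cv2, numpy as np
def ray(px,z,n='top'):
    p=arm.camera_params(n); R=cv2.Rodrigues(np.array(p['rotation'],float))[0]
    u=cv2.undistortPoints(np.array(px,float).reshape(-1,1,2),p['mtx'],p['dist']).reshape(-1,2)
    d=np.c_[u,np.ones(len(u))]@R.T; c=np.array(p['position'])
    return (c+d*((z-c[2])/d[:,2])[:,None])[:,:2]
def report(im):
    hsv=cv2.cvtColor(im,cv2.COLOR_BGR2HSV)
    dark=cv2.inRange(hsv,(0,40,25),(25,200,95)); 
    dark=cv2.morphologyEx(dark,cv2.MORPH_OPEN,np.ones((5,5)))
    cs=cv2.findContours(dark,cv2.RETR_EXTERNAL,cv2.CHAIN_APPROX_NONE)[0]
    cs=[c for c in cs if cv2.pointPolygonTest(c,(370,300),False)>=0]
    if cs:
        b=cv2.boxPoints(cv2.minAreaRect(cs[0])); print('board px',b.round(),'xy',ray(b,.045).round(4).tolist())
    roi=im[195:395,230:412]; pale=cv2.inRange(roi,(0,120,120),(255,255,255))
    for c in cv2.findContours(pale,cv2.RETR_EXTERNAL,cv2.CHAIN_APPROX_NONE)[0]:
        if cv2.contourArea(c)<80: continue
        c=c+np.array([230,195]); w=ray(c,.061).astype(np.float32)
        print('area',cv2.contourArea(c),'box',cv2.minAreaRect(w),'min',w.min(0),'max',w.max(0))
E
python3 - <<'E'
from h import *
im=cv2.imread('pics/top0.png'); report(im)
print('plane',ray([[292,212],[330,232],[292,232],[330,212]],.07)); print('tray',ray([[418,200],[507,202],[418,389],[510,389]],.036)); print('glue,brace',ray([[217,107]],.095),ray([[333,134],[457,144]],0.0))
E
```

```text
board px [[228. 391.]
 [230. 194.]
 [417. 196.]
 [414. 393.]] xy [[0.403, 0.1505], [0.6817, 0.1511], [0.6756, -0.1174], [0.3996, -0.1068]]
area 447.0 box ((0.44185832142829895, 0.03158150613307953), (0.03235376253724098, 0.0307791605591774), 89.98988342285156) min [0.42646968 0.0154038 ] max [0.45724818 0.04775851]
area 447.5 box ((0.5096948742866516, 0.022900009527802467), (0.018109360709786415, 0.04986231401562691), 29.419395446777344) min [ 0.49082386 -0.0012113 ] max [0.52856666 0.04772948]
area 454.0 box ((0.5715098977088928, 0.0399540513753891), (0.030568208545446396, 0.0404677540063858), 29.546113967895508) min [0.5504984  0.01619686] max [0.58348656 0.06427123]
plane [[0.64903088 0.05978169]
 [0.62078954 0.00765814]
 [0.62114374 0.05966324]
 [0.64861348 0.00745448]]
tray [[ 0.67222982 -0.12064261]
 [ 0.66898346 -0.25293879]
 [ 0.40406491 -0.1138777 ]
 [ 0.40042835 -0.24556241]]
glue,brace [[0.79477391 0.16397713]] [[ 0.78642975  0.00141727]
 [ 0.76959885 -0.19248411]]
```

View pics/side0.png

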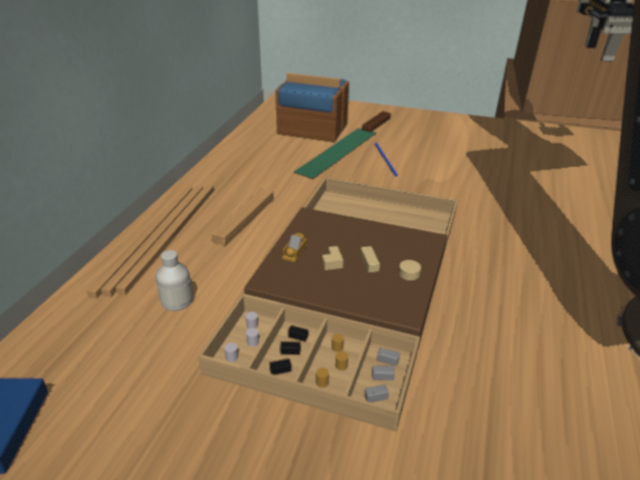

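The side view agrees: plane, notched block, stick and plug all stand free, and the empty tray is at the far (−y) side. My plan is to push with shut fingers, closing axis along world x so the face is about 42 mm wide, moving in −y.

```bash
python3 -m crank '[[0,0,1,0.6,0.8,0,0],[0,0,1,0.6,0.8,0,0],[0,0,1,0.6,0.8,0,0],[0,0,1,0.6,0.8,0,0],[0,0,1,0.6,0.8,0,0],[0,0,1,0.6,0.8,0,0],[0,0,1,0.6,0.8,0,0],[0,0,1,0.6,0.8,0,0],[0,0,1,0.6,0.8,0,0],[0,0,1,0.6,0.8,0,0]]' 20
python3 -m crank '[[0,0,1,0.1,1,0,0],[0,0,0,0.1,1,0,0],[0,0,0,0.1,1,0,0],[0,0,0,0.1,1,0,0],[0,0,0,0.1,1,0,0],[0,0,0,0.1,1,0,0],[0,0,0,0.1,1,0,0],[0,0,0,0.1,1,0,0],[0,0,0,0.1,1,0,0],[0,0,0,0,0.4,0,0]]'
```

```text
time: 0.93
ee_pos: [0.4048, -0.3328, 0.2265]
tcp_rot: [-2.085, 2.35, 0.0]
contact_force: [1.4, -0.6, 0.5]
finger_gap: 0.0266
finger_force: 0.0
time: 1.77
ee_pos: [0.4405, 0.045, 0.2266]
tcp_rot: [-2.218, 2.224, -0.0]
contact_force: [0.1, -0.2, 0.5]
finger_gap: 0.0006
finger_force: 0.0
```

```bash
python3 -m crank '[[0,0,0,0,1,0,0],[0,0,0,0,0,-1,0],[0,0,0,0,0,-1,0],[0,0,0,0,0,-1,0],[0,0,0,0,0,-0.8,0],[0,0,0,0,0,-0.3,0],[0,0,0,0,0,-0.2,0],[0,0,0,0,0,0,0],[0,0,0,0,0,0,0],[0,0,0,0,0,0,0]]'
python3 - <<'E'
from h import *
im=arm.snapshot('side'); cv2.imwrite('pics/side1.png',im[200:360,220:480].repeat(2,0).repeat(2,1))
E
```

```text
time: 2.6
ee_pos: [0.4411, 0.0818, 0.0557]
tcp_rot: [-2.215, 2.225, -0.001]
contact_force: [-0.3, 0.5, 0.3]
finger_gap: 0.0007
finger_force: 0.0
```

View pics/side1.png

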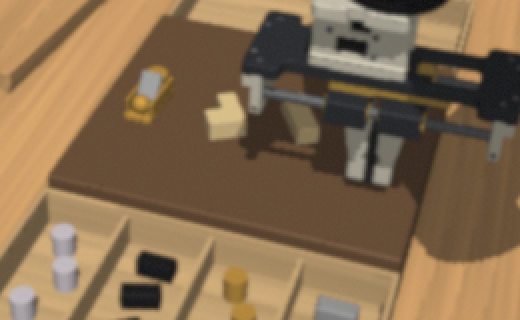

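The shut fingers (crop ~375,165) are just above the board behind the plug, clear of the stick and the other parts. I'll lower slightly and push.

```bash
python3 -m crank '[[0,0,0,0,0,-0.1,0],[0,0,0,0,-0.3,0,0],[0,0,0,0,-0.4,0,0],[0,0,0,0,-0.4,0,0],[0,0,0,0,-0.4,0,0],[0,0,0,0,-0.4,0,0],[0,0,0,0,-0.4,0,0],[0,0,0,0,-0.4,0,0],[0,0,0,0,-0.4,0,0],[0,0,0,0,-0.4,0,0]]'
python3 -m crank '[[0,0,0,0,-0.4,0,0],[0,0,0,0,-0.4,0,0],[0,0,0,0,-0.4,0,0],[0,0,0,0,-0.4,0,0],[0,0,0,0,-0.4,0,0],[0,0,0,0,-0.3,0,0],[0,0,0,0,0,0,0],[0,0,0,0,0,0.5,0],[0,0,0,0,0,0.8,0],[0,0,0,0,0,0.8,0]]'
```

```text
time: 3.48
ee_pos: [0.4401, -0.0599, 0.051]
tcp_rot: [-2.215, 2.227, -0.001]
contact_force: [0.5, 0.2, -0.1]
finger_gap: 0.0005
finger_force: 0.1
time: 4.32
ee_pos: [0.439, -0.1509, 0.1351]
tcp_rot: [2.214, -2.226, -0.003]
contact_force: [1.1, -0.1, 0.3]
finger_gap: 0.0003
finger_force: 0.0
```

```bash
python3 -m crank '[[0,0,0,0.28,0.95,0,0],[0,0,0,0.28,0.95,0,0],[0,0,0,0.28,0.95,0,0],[0,0,0,0.28,0.95,0,0],[0,0,0,0.28,0.95,0,0],[0,0,0,0.28,0.95,0,0],[0,0,0,0,0.2,0,0],[0,0,0,0,0,0,0],[0,0,0,0,0,0,0],[0,0,0,0,0,0,0]]'
python3 - <<'E'
from h import *
im=arm.snapshot('top'); cv2.imwrite('pics/top2.png',im[150:420,120:530].repeat(2,0)[:,:].repeat(2,1)[:600,:800])
E
```

```text
time: 5.15
ee_pos: [0.5069, 0.0847, 0.1345]
tcp_rot: [2.216, -2.227, -0.0]
contact_force: [-0.5, -0.1, -0.5]
finger_gap: 0.0004
finger_force: 0.0
```

View pics/top2.png

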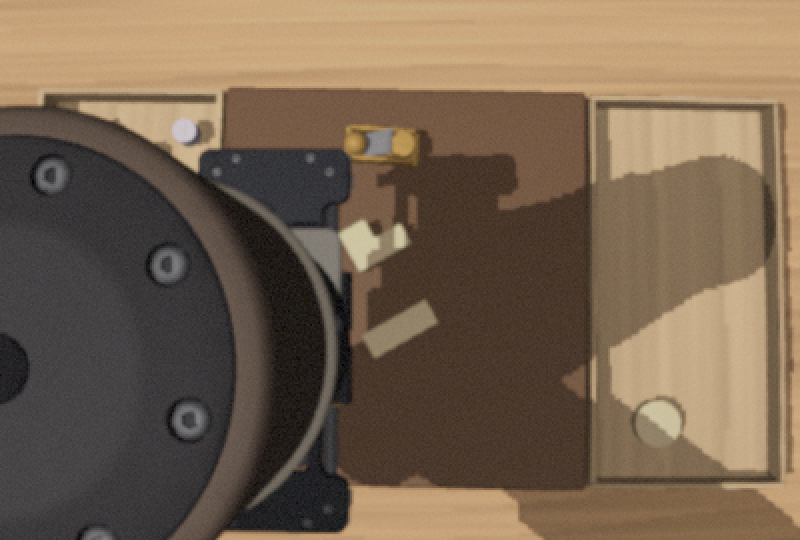

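The plug lies flat in the scrap tray (crop 658,422), and the stick, notched block and plane haven't moved. Stick next.

```bash
python3 -m crank '[[0,0,0,0,0,-1,0],[0,0,0,0,0,-0.7,0],[0,0,0,0,0,-0.3,0],[0,0,0,0,0,-0.08,0],[0,0,0,0,-0.3,0,0],[0,0,0,0,-0.4,0,0],[0,0,0,0,-0.4,0,0],[0,0,0,0,-0.4,0,0],[0,0,0,0,-0.4,0,0],[0,0,0,0,-0.4,0,0]]'
python3 -m crank '[[0,0,0,0,-0.4,0,0],[0,0,0,0,-0.4,0,0],[0,0,0,0,-0.4,0,0],[0,0,0,0,-0.4,0,0],[0,0,0,0,-0.4,0,0],[0,0,0,0,-0.4,0,0],[0,0,0,0,-0.4,0,0],[0,0,0,0,-0.4,0,0],[0,0,0,0,-0.4,0,0],[0,0,0,0,-0.1,0,0]]'
python3 -m crank '[[0,0,0,0,0,0,0],[0,0,0,0,0,0.8,0],[0,0,0,0,0,0.8,0],[0,0,0,0,0,0.5,0],[0,0,0,0.25,0.9,0,0],[0,0,0,0.25,0.9,0,0],[0,0,0,0.25,0.9,0,0],[0,0,0,0.25,0.9,0,0],[0,0,0,0.25,0.9,0,0],[0,0,0,0.25,0.9,0,0]]'
python3 -m crank '[[0,0,0,0,0.8,0,0],[0,0,0,0,0,0,0],[0,0,0,0,0,0,0],[0,0,0,0,0,0,0],[0,0,0,0,0,0,0],[0,0,0,0,0,0,0],[0,0,0,0,0,0,0],[0,0,0,0,0,0,0],[0,0,0,0,0,0,0],[0,0,0,0,0,0,0]]'
python3 - <<'E'
from h import *
im=arm.snapshot('top'); cv2.imwrite('pics/top3.png',im[150:420,120:520].repeat(2,0).repeat(2,1))
E
```

```text
time: 6.03
ee_pos: [0.508, -0.0082, 0.053]
tcp_rot: [-2.214, 2.226, -0.002]
contact_force: [0.1, 0.4, -0.3]
finger_gap: 0.0004
finger_force: 0.1
time: 6.87
ee_pos: [0.5077, -0.1573, 0.0529]
tcp_rot: [-2.213, 2.228, -0.003]
contact_force: [-0.7, 0.5, 0.5]
finger_gap: 0.0003
finger_force: 0.0
time: 7.7
ee_pos: [0.5675, 0.0635, 0.1364]
tcp_rot: [-2.215, 2.226, -0.001]
contact_force: [1.3, -0.3, 1.0]
finger_gap: 0.0004
finger_force: 0.0
time: 8.53
ee_pos: [0.5675, 0.0929, 0.1354]
tcp_rot: [2.215, -2.228, 0.0]
contact_force: [-0.1, -0.9, -0.8]
finger_gap: 0.0005
finger_force: 0.0
```

View pics/top3.png

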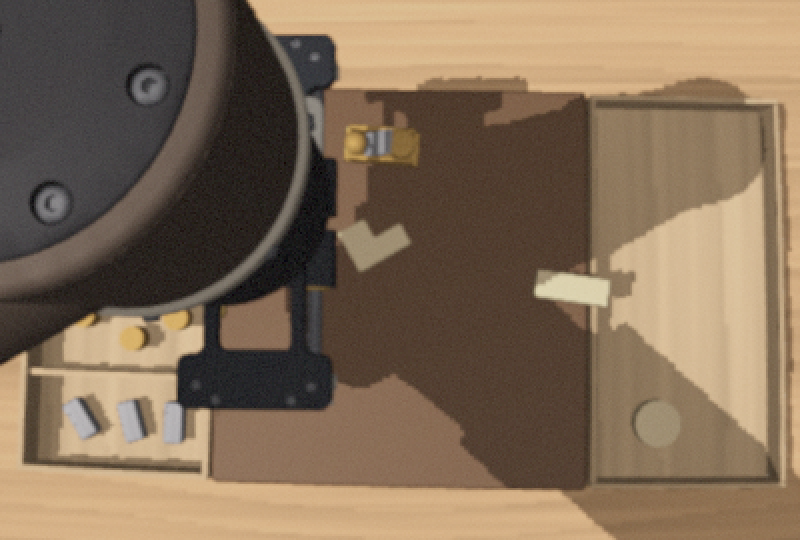

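The stick slipped round the face. It now lies along y across the board edge, at crop (535–610, 288). I'll measure it and push its end.

Run:
```python
from h import *
f=lambda l:[(x/2+120,y/2+150) for x,y in l]
print('stick',ray(f([(537,271),(535,296),(609,304),(610,278)]),.061)); print('notched',ray(f([(338,234),(361,271),(411,241),(403,223)]),.061)); print('edge',ray(f([(587,288)]),.045)); print('plane',ray(f([(346,126),(418,164)]),.07))
```

```text
stick [[ 0.54777273 -0.0717671 ]
 [ 0.530778   -0.07007733]
 [ 0.52483522 -0.12062044]
 [ 0.54252539 -0.12177955]]
notched [[0.57389389 0.06427124]
 [0.54845555 0.04842333]
 [0.56885044 0.01414508]
 [0.58126349 0.01957164]]
edge [[ 0.53635321 -0.10848548]]
plane [[0.64761632 0.05839521]
 [0.62079872 0.00902421]]
```

```bash
python3 -m crank '[[0,0,0,-0.18,-0.9,0,0],[0,0,0,-0.18,-0.9,0,0],[0,0,0,-0.18,-0.9,0,0],[0,0,0,-0.18,-0.75,0,0],[0,0,0,0,0,0,0],[0,0,0,0,0,-0.9,0],[0,0,0,0,0,-0.7,0],[0,0,0,0,0,-0.4,0],[0,0,0,0,0,-0.1,0],[0,0,0,0,0,0,0]]'
python3 -m crank '[[0,0,0,0,-0.2,0,0],[0,0,0,0,-0.3,0,0],[0,0,0,0,-0.3,0,0],[0,0,0,0,-0.3,0,0],[0,0,0,0,-0.3,0,0],[0,0,0,0,-0.3,0,0],[0,0,0,0,-0.3,0,0],[0,0,0,0,-0.3,0,0],[0,0,0,0,-0.3,0,0],[0,0,0,0,-0.3,0,0]]'
python3 -m crank '[[0,0,0,0,0,0,0],[0,0,0,0,0,0.8,0],[0,0,0,0,0,0.8,0],[0,0,0,0,0,0.5,0],[0,0,0,0.1,0.9,0,0],[0,0,0,0.1,0.9,0,0],[0,0,0,0.1,0.9,0,0],[0,0,0,0.1,0.9,0,0],[0,0,0,0.1,0.9,0,0],[0,0,0,0.2,0.9,0,0]]'
python3 - <<'E'
from h import *
im=arm.snapshot('top'); cv2.imwrite('pics/top4.png',im[150:420,120:520].repeat(2,0).repeat(2,1))
E
```

```text
time: 9.42
ee_pos: [0.538, -0.0448, 0.0503]
tcp_rot: [2.214, -2.225, -0.002]
contact_force: [0.6, -0.5, 0.9]
finger_gap: 0.0005
finger_force: 0.0
time: 10.25
ee_pos: [0.5385, -0.162, 0.0513]
tcp_rot: [2.216, -2.227, -0.0]
contact_force: [-0.0, -0.1, -0.3]
finger_gap: 0.0005
finger_force: 0.0
time: 11.08
ee_pos: [0.5661, 0.0569, 0.1356]
tcp_rot: [-2.216, 2.227, 0.0]
contact_force: [0.2, -0.5, 0.2]
finger_gap: 0.0001
finger_force: 0.0
```

View pics/top4.png

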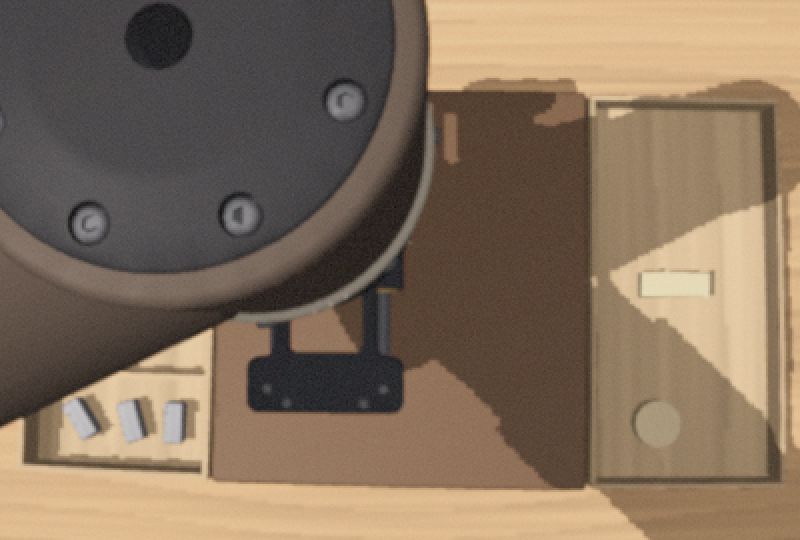

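The stick is now flat in the tray (crop 676,284). The notched block is last.

```bash
python3 -m crank '[[0,0,0,-0.1,0.9,0,0],[0,0,0,0,0,0,0],[0,0,0,0,0,-1,0],[0,0,0,0,0,-0.7,0],[0,0,0,0,0,-0.3,0],[0,0,0,0,0,-0.1,0],[0,0,0,0,0,0,0],[0,0,0,0,-0.2,0,0],[0,0,0,0,-0.2,0,0],[0,0,0,0,-0.2,0,0]]'
python3 -m crank '[[0,0,0,0,-0.3,0,0],[0,0,0,0,-0.3,0,0],[0,0,0,0,-0.3,0,0],[0,0,0,0,-0.3,0,0],[0,0,0,0,-0.3,0,0],[0,0,0,0,-0.3,0,0],[0,0,0,0,-0.3,0,0],[0,0,0,0,-0.3,0,0],[0,0,0,0,-0.3,0,0],[0,0,0,0,-0.3,0,0]]'
python3 -m crank '[[0,0,0,0,-0.3,0,0],[0,0,0,0,-0.3,0,0],[0,0,0,0,-0.3,0,0],[0,0,0,0,-0.3,0,0],[0,0,0,0,-0.3,0,0],[0,0,0,0,-0.3,0,0],[0,0,0,0,-0.3,0,0],[0,0,0,0,-0.3,0,0],[0,0,0,0,-0.2,0,0],[0,0,0,0,0,0,0]]'
python3 -m crank '[[0,0,0,0,0,0.8,0],[0,0,0,0,0,0.9,0],[0,0,0,0,0,0.9,0],[0,0,0,0,0,0.9,0],[0,0,0,0,0.9,0,0],[0,0,0,0,0.9,0,0],[0,0,0,0,0.9,0,0],[0,0,0,0,0.9,0,0],[0,0,0,0,0.9,0,0],[0,0,0,0,0.9,0,0]]'
python3 - <<'E'
from h import *
im=arm.snapshot('top'); cv2.imwrite('pics/top5.png',im[150:420,120:520].repeat(2,0).repeat(2,1))
E
```

```text
time: 11.97
ee_pos: [0.5634, 0.0667, 0.0526]
tcp_rot: [-2.215, 2.225, -0.001]
contact_force: [0.4, 0.4, 0.4]
finger_gap: 0.0004
finger_force: 0.1
time: 12.8
ee_pos: [0.5626, -0.0539, 0.0513]
tcp_rot: [2.216, -2.227, -0.0]
contact_force: [-0.2, 0.8, 0.7]
finger_gap: 0.0002
finger_force: 0.3
time: 13.63
ee_pos: [0.5625, -0.1583, 0.0513]
tcp_rot: [2.214, -2.228, -0.0]
contact_force: [0.3, 0.2, -0.6]
finger_gap: 0.0004
finger_force: 0.0
time: 14.47
ee_pos: [0.5622, 0.0613, 0.1916]
tcp_rot: [-2.216, 2.226, -0.0]
contact_force: [0.7, -0.7, 0.9]
finger_gap: 0.0004
finger_force: 0.0
```

View pics/top5.png

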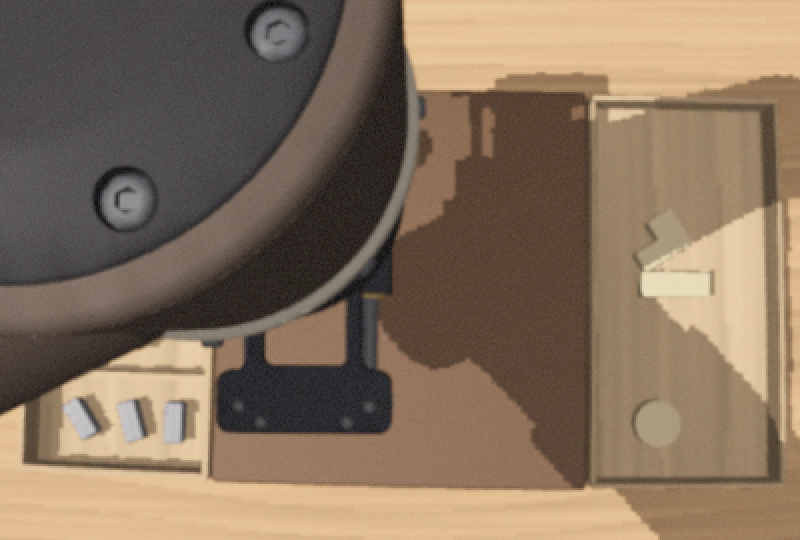

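All three offcuts are in the tray: notched at crop (662,240), stick (676,284), plug (658,422). I'll check from the side that the notched block isn't propped on the stick, and that the plane still stands.

```bash
python3 -m crank '[[0,0,0,-0.6,0,0.5,0],[0,0,0,-0.6,0,0.5,0],[0,0,0,-0.6,0,0,0],[0,0,0,-0.6,0,0,0],[0,0,0,0,0.5,0,0],[0,0,0,0,0.5,0,0],[0,0,0,0,0.5,0,0],[0,0,0,0,0.5,0,0],[0,0,0,0,0,0,0],[0,0,0,0,0,0,0]]'
python3 - <<'E'
from h import *
a=arm.snapshot('side')[160:320,220:480].repeat(2,0).repeat(2,1); b=arm.snapshot('top')[190:400,280:520]
b=cv2.resize(b,(366,320)); a=a[:,:400]
cv2.imwrite('pics/both6.png',np.hstack([a,b]))
E
```

```text
time: 15.35
ee_pos: [0.4664, 0.1402, 0.2313]
tcp_rot: [2.218, -2.225, -0.0]
contact_force: [0.3, -0.3, -0.8]
finger_gap: 0.0001
finger_force: 0.0
```

View pics/both6.png

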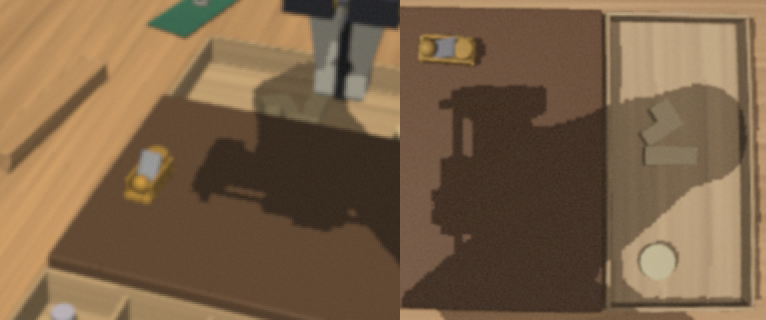

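The plane stands where it was, and the notched block and stick both lie in the tray, well inside its walls. The arm is clear, so I'm handing in.

```bash
python3 -c "
from cell import arm
print(arm.close_job())"
```

```text
the job is handed in; nothing more can be done
None
```

The stick, plug and notched block were all swept into the scrap tray, the plane looks unmoved in the last pictures, the glue bottle and brace were kept clear of, and the job is handed in (no verdict was returned).

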